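# Press a freshly glued note pad

## Task

The small note pad has just been glued along its edge and must dry under pressure. Build the pressing stack on the cork patch of the plywood press board, from the bottom up: the wood block, the note pad, the pink foam pad, and, upright on top as the weight, the paint jar that stands by itself away from the jars at the back. Centre each thing on the one below, keep the long sides of the block and both pads in line with the long side of the cork patch, and leave the tape roll, the eraser and the pipe offcut where they are.

Things in the scene. Friction and masses are not known exactly. Their poses are not given: they have to be found in the camera images.
- press_board: Fixed plywood board, 112 x 160 mm and 14 mm high over all, lying flat, with a flush cork patch 68 x 116 mm in the middle of its top. Origin at the centre of its underside; z up (its top is at z = 14 mm), y along the long side of board and patch. Its edges are rounded.
- wood_block: Loose planed light-wood block, 62 x 110 x 19 mm, 80 g, lying flat. Origin at the centre of its underside; x across its 62 mm width, y along its 110 mm length, z up.
- note_pad: Loose small pad of notes, green top and yellow sides, 42 x 52 mm, 6 mm thick, 30 g, rigid, lying flat. Origin within 1.5 mm of the centre of its underside; x across its 42 mm width, y along its 52 mm length, z up.
- foam_pad: Loose pink foam pad (stiff, behaves as rigid), 45 x 70 x 10 mm, 30 g, lying flat. Origin at the centre of its underside; x across its 45 mm width, y along its 70 mm length, z up.
- paint_jar: Loose closed jar with pale paint, round, body 60 mm in diameter (lid rim 63 mm), 90 mm tall, about 240 g, standing upright in the work area. Origin at the centre of its base; z up its axis. Other jars stand at the back of the table and are fixed clutter.
- tape_roll: Bystander: roll of white tape lying flat, 62 mm in diameter, 19 mm high, with a hole. Origin at the centre of its underside. Not to be moved.
- eraser: Bystander: red and white eraser lying flat, 21 x 45 x 13 mm. Origin at the centre of its underside. Not to be moved.
- pipe_offcut: Bystander: offcut of grey plastic pipe lying on the table, 85 mm long along its x, 27 mm in diameter. Origin at the centre of its underside. Not to be moved.
Things that resemble listed ones, but are neither listed nor needed, are in the scene too. What is shaped like the paint_jar but purple is not meant.

How it is judged:
By the outcome, as a careful person would: the job done as asked, in the order asked, and still so for the second after the job is handed in, with the robot touching nothing.
It also fails if it takes over 96 s, if anything falls off the work surface, if the arm or the gripper's body presses on something with over 40 N, if the wrist force passes 120 N, or if a joint passes its speed limit or range.

## Robot

A 6-joint arm with a two-finger parallel gripper is mounted at the origin on a cart in front of the work surface, level with it; the furniture and walls round the work are solid. World frame = base frame: x ahead of the robot, y to its left, z up, the work surface at z = 0. Lengths are in m, angles in degrees, forces in N, time in s.
With the tool pointing down it reaches from about 0.3 to 1 m from the base axis. Payload 5.1 kg.
Tool frame: the origin (TCP) lies midway between the tips of the shut fingers; the grasp point (between the pads) lies ctrl.grip_point_offset behind it (ctrl.grip_point_offset is the distance from the TCP to the grasp point, in m); z points along the fingers, y is the direction in which the jaws open and shut (so a half turn about z gives the same grasp; the last joint's range is limited). The gripper opens to 95 mm and grips with 3 to 60 N. Pads are 20 mm wide; open, the fingers measure 119 mm over their backs; the gripper's body (75 mm by 180 mm) begins 59 mm behind the grasp point.
Start: joints at [60.871, 7.093, 94.555, -0, 78.352, -4.733], TCP at [0.269, 0.592, 0.215] pointing down, gripper open.
Joint ranges: [-149.61, 149.61], [-58.7, 133.49], [1.44, 155.28], [-77.14, 257.14], [18.33, 153.61], [-166.67, 166.67]. Speed limits (degrees/s): [147.25, 147.25, 180, 180, 180, 180].

## Interface

Orientations are given as [roll, pitch, yaw] about the fixed x, y, z axes, in that order (R = Rz(yaw) Ry(pitch) Rx(roll)).
In Python, from plant import readout, cams, ctrl gives the robot as it stands. The module is installed in compiled form; this text tells all that it offers.
- The arm moves only by the tool apply_moves, never from a script. Its argument "targets" is a list that holds one entry, the list of rows, each a list of 7 numbers: the turn, a rotation vector about the tool's x, y, z in degrees, then the shift along the tool's x, y, z in cm, then the finger opening in cm, from 0 to 9.51. A call has 1 to 12 rows; each row is the pose to reach, as a shift and turn from the pose commanded when the call began, along the tool's axes at that moment; what a row does not reach only later rows make up. A row lasts 1/12 s, in which the tool goes at most 41.7 mm and 7.16 degrees, less where a joint would pass 70% of its speed; a pose out of reach is approached as far as the arm can. A call with a gripper value outside its range is refused whole. The fingers move at their own pace and stop on an object; "squeeze" is the grip in N (left out, the last holds). Time passes only in rows, so rows that repeat a pose let the fingers close. It gives the time, the measured TCP pose, the force and the opening at its end, in the units of the state.
- readout.observe(): the state, without advancing time (a new reading comes with each control period).
- cams.read_camera(name): name is "scene" or "top" or "wrist"; returns the picture (400x640x3 uint8, red, green, blue); there is no depth.
- cams.camera_info(name): a dict with "intrinsics" (3x3 intrinsics, pixels), "R" (3x3) and "t" (3): a world point X has camera coordinates R X + t; the wrist camera has in their place "mount" (4x4, takes a point from camera to tool coordinates, whose origin is the TCP and whose axes are the flange's). Camera axes: x right, y down, z forward; pixel columns grow to the right and rows downward; lengths in m; the calibration is good to about 2 mm. A picture is of the moment at which its call begins: read the wrist's pose just before it. camera_info takes no time and is no camera call.
- ctrl.hand_in(): hands the job in, once; it reports no verdict.
The state is a dict: "clock": time; "joints": joint angles; "joint_vel": joint speeds; "effort": joint torques, N m; "tool_pos": TCP position; "tcp_rot": TCP orientation; "wrist_force": force on the tool from outside, world axes, zero at the start; "moment": the same for the moment, N m; "grip_width": finger opening in m.
Only numpy, scipy, OpenCV 4.12 (cv2) and the standard library are available. Lean on these libraries where they do the work, as an engineer would, in place of code of your own. Each camera call takes 0.05 s, during which the arm holds its last target. There are 200 camera calls.

## Working session

There is one attempt and no reset: what is moved stays moved. The work goes in short steps, Python scripts to look and compute and a tool call to move; the robot and the scene stay as the last step left them, time stands still between calls to the robot, and variables do not carry over. Pictures are saved under pics/ and viewed, about 12 in all and at most 16, crops included, and the job is handed in when it is done.

Besides the shell and the picture viewer there is one more tool, called after ">>>" by a JSON object that holds its "fn" and its "kwargs", one argument or row to a line. apply_moves: Moves the arm, as the interface text tells. Its arguments: {"type":"object","properties":{"targets":{"type":"array"},"squeeze":{"type":"number"}},"required":["targets"]}

```bash
mkdir -p pics
python3 - <<'E'
from plant import readout,cams,ctrl
import cv2
print(readout.observe(), ctrl.grip_point_offset)
for n in("top","scene"):
    cv2.imwrite(f"pics/{n}0.png",cams.read_camera(n)[:,:,::-1]); i=cams.camera_info(n); print(n,i)
print(cams.camera_info("wrist"))
E
```

```text
{'clock': 0.0, 'joints': array([ 6.08712409e+01,  7.13353027e+00,  9.46305110e+01, -1.00394382e-03,
        7.83504033e+01, -4.73352507e+00]), 'joint_vel': array([-0.03436818,  0.05349345, -0.08100394, -0.00368584,  0.05252945,
       -0.02314721]), 'effort': array([ 2.59515793e-03, -4.17609715e+01, -3.59928453e+01,  7.76241138e-02,
        4.92335355e-02, -1.48845302e-04]), 'tool_pos': array([0.2682107 , 0.59141327, 0.21342349]), 'tcp_rot': array([-1.79885865e+02, -8.46463895e-03,  1.55604961e+02]), 'wrist_force': array([ 0.47196782,  0.76357645, -0.29317693]), 'moment': array([ 0.03778495, -0.00984727,  0.00030117]), 'grip_width': 0.09553614708753491} 0.0188
top {'intrinsics': array([[434.72516783,   0.        , 315.97296519],
       [  0.        , 434.72516783, 203.50762915],
       [  0.        ,   0.        ,   1.        ]]), 'R': array([[ 0.0210474 , -0.99957361,  0.02023884],
       [-0.98408725, -0.02428524, -0.17601848],
       [ 0.17643494, -0.01621206, -0.98417879]]), 't': array([0.03993485, 0.56482458, 0.94949834])}
scene {'intrinsics': array([[395.75118391,   0.        , 319.70464603],
       [  0.        , 395.75118391, 201.60535442],
       [  0.        ,   0.        ,   1.        ]]), 'R': array([[ 0.689739  , -0.72404921, -0.00358523],
       [-0.52503263, -0.49673112, -0.69108533],
       [ 0.49859889,  0.47855086, -0.72276429]]), 't': array([-0.33306377,  0.36774192,  0.61740052])}
{'intrinsics': array([[344.34319617,   0.        , 325.3195754 ],
       [  0.        , 344.34319617, 205.18919493],
       [  0.        ,   0.        ,   1.        ]]), 'mount': array([[-5.02144014e-04, -9.64495981e-01, -2.64097046e-01,
         7.42670511e-02],
       [ 9.99999856e-01, -4.34833957e-04, -3.13325497e-04,
         2.12040701e-05],
       [ 1.87362819e-04, -2.64097165e-01,  9.64496061e-01,
        -1.70333897e-01],
       [ 0.00000000e+00,  0.00000000e+00,  0.00000000e+00,
         1.00000000e+00]])}
```

View pics/top0.png

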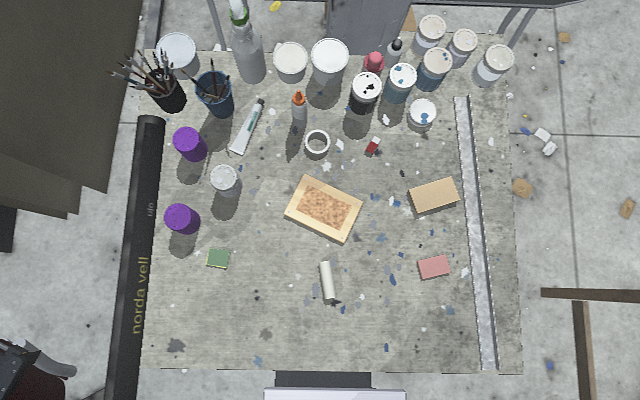

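View pics/scene0.png

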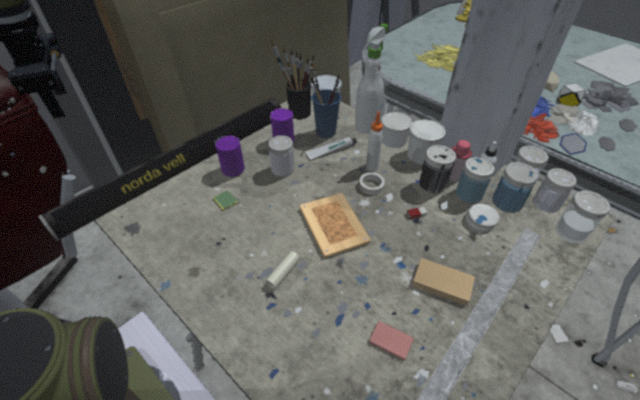

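The top view shows these items:
- Press board at (323,208)
- Wood block at (433,194)
- Note pad at (217,258)
- Foam pad at (434,267)
- Tape roll at (317,142), eraser at (373,146) and pipe at (328,282)

Things that could be taken for the jar: pale jar (225,178), purple jars (190,143) and (181,218), and the back jars (290,60), (330,60), (422,112), (366,92). I choose the pale lone jar at (225,178). Next is one close crop to check it and read corners.

Run:
```python
import cv2,numpy as np
t=cv2.imread("pics/top0.png")
def c(x,y,w,h,s): return cv2.resize(t[y:y+h,x:x+w],None,fx=s,fy=s,interpolation=cv2.INTER_CUBIC)
# left: x195-245,y155-280 ; mid: x275-370,y165-250; right: x400-470,y170-290 ; all scale
a=c(280,170,90,75,4.4) # 396x330
b=c(400,170,65,115,4.4) #286x506
d=c(160,120,90,60,4.4)
l=c(195,155,50,115,4.4) #220x506
m=np.zeros((506,220+286+290,3),np.uint8); m[:,:220]=l; m[:,220:506]=b
s=c(280,170,90,75,3.2); m[:240,506:506+288]=s
s=c(300,130,80,60,3.2);m[245:245+192,506:506+256]=s
cv2.imwrite("pics/crop1.png",m)
```

```text
(no output)
```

View pics/crop1.png

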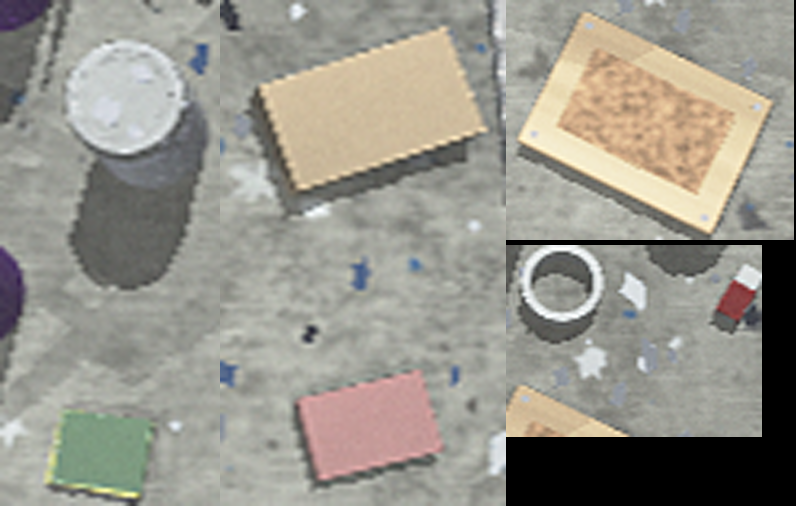

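The crop shows:
- Pale jar with lid centre at (126,97)
- Note pad, green top, at about (100,453)
- Tan block at (373,108) and pink foam at (370,425)
- Board with cork, ring of tape and eraser

The choice of jar holds up. Now I'll compute poses.

```bash
cat > h.py <<'E'
import numpy as np, cv2, sys
from scipy.spatial.transform import Rotation as Ro
from plant import readout,cams,ctrl
def Rt(o): return Ro.from_euler('xyz',o['tcp_rot'],degrees=True).as_matrix()
def state(n=1):
    return readout.observe()
def ray(K,R,t,px,z):
    px=np.atleast_2d(np.array(px,float)); d=(np.linalg.inv(K)@np.c_[px,np.ones(len(px))].T).T@R
    c=-R.T@t; return c+d*((z-c[2])/d[:,2])[:,None]
def top(px,z):
    i=cams.camera_info("top"); return ray(i["intrinsics"],i["R"],i["t"],px,z)
def wristpose(o):
    i=cams.camera_info("wrist"); T=np.eye(4);T[:3,:3]=Rt(o);T[:3,3]=o["tool_pos"]; M=T@i["mount"]
    return i["intrinsics"],M[:3,:3].T,-M[:3,:3].T@M[:3,3]
def rect(P):
    """4 corners in order -> centre, long-axis angle, sides mm"""
    c=P.mean(0); a=(P[1]-P[0]+P[2]-P[3])/2; b=(P[3]-P[0]+P[2]-P[1])/2
    la,lb=np.linalg.norm(a[:2]),np.linalg.norm(b[:2])
    if lb>la: a,b=b,a
    angs=[np.degrees(np.arctan2(a[1],a[0]))%180,(np.degrees(np.arctan2(b[1],b[0]))+90)%180]
    return c.round(4),np.round(angs,1),np.round([np.linalg.norm(a)*1e3,np.linalg.norm(b)*1e3],1)
def goto(x,y,z,yaw,cur=None):
    """tool-axis turn about z (deg) and shift (cm) from cur=(x,y,z,yaw) tool down; default measured"""
    o=readout.observe(); R=Rt(o) if cur is None else Ro.from_euler('xyz',[180,0,cur[3]],degrees=True).as_matrix()
    p=o['tool_pos'] if cur is None else np.array(cur[:3])
    G=Ro.from_euler('xyz',[180,0,yaw],degrees=True).as_matrix()
    print("turn",np.degrees(Ro.from_matrix(R.T@G).as_rotvec()).round(2),"shift cm",(R.T@(np.array([x,y,z])-p)*100).round(2))
E
cat > m.py <<'E'
from h import *
f=lambda L,x0,y0,u,v,s:[(u+(x-x0)/s,v+(y-y0)/s) for x,y in L]
B=lambda L:f(L,220,0,400,170,4.4); S=lambda L:f(L,506,0,280,170,3.2); L_=lambda L:f(L,0,0,195,155,4.4)
print("block",rect(top(B([(260,88),(446,28),(486,130),(298,190)]),.019)))
print("foam",rect(top(B([(298,402),(421,370),(441,450),(318,480)]),.010)))
print("pad",rect(top(L_([(63,410),(152,419),(140,494),(52,482)]),.006)))
print("jar",top(L_([(126,97)]),.09))
print("board",rect(top(S([(585,12),(773,102),(712,235),(520,140)]),.014)))
print("cork",rect(top(S([(595,47),(734,115),(695,192),(556,127)]),.014)))
print("purple",top([(190,138),(181,215)],.09))
o=readout.observe();print(o['tool_pos'],o['tcp_rot'])
E
python3 m.py
```

```text
block (array([ 0.5977, -0.2313,  0.019 ]), array([109.2, 109.4]), array([109.2,  59.5]))
foam (array([ 0.4274, -0.2275,  0.01  ]), array([105., 103.]), array([68.7, 42.6]))
pad (array([0.4377, 0.2781, 0.006 ]), array([84.6, 84.5]), array([47.4, 39.1]))
jar [[0.61111531 0.25959897 0.09      ]]
board (array([0.5599, 0.0325, 0.014 ]), array([65.1, 65.6]), array([157.1, 109.2]))
cork (array([0.561 , 0.0344, 0.014 ]), array([65.5, 65. ]), array([114.6,  66.1]))
purple [[0.69934024 0.34025186 0.09      ]
 [0.52383352 0.34717558 0.09      ]]
[0.26821709 0.59143883 0.21350249] [-1.79891554e+02 -8.44199801e-03  1.55605693e+02]
```

```bash
python3 -c "
from h import *
goto(.56,.033,.25,65.3)"
```

```text
turn [-9.000e-02  8.000e-02  9.031e+01] shift cm [-49.64 -38.81  -3.58]
```

>>> {"fn": "apply_moves", "kwargs": {
  "targets": [
    [[0,0,90.3,-49.6,-38.8,-3.6,9.5],[0,0,90.3,-49.6,-38.8,-3.6,9.5],[0,0,90.3,-49.6,-38.8,-3.6,9.5],[0,0,90.3,-49.6,-38.8,-3.6,9.5],[0,0,90.3,-49.6,-38.8,-3.6,9.5],[0,0,90.3,-49.6,-38.8,-3.6,9.5],[0,0,90.3,-49.6,-38.8,-3.6,9.5],[0,0,90.3,-49.6,-38.8,-3.6,9.5],[0,0,90.3,-49.6,-38.8,-3.6,9.5],[0,0,90.3,-49.6,-38.8,-3.6,9.5],[0,0,90.3,-49.6,-38.8,-3.6,9.5],[0,0,90.3,-49.6,-38.8,-3.6,9.5]]
  ]
}}

```text
clock: 1.1
tool_pos: [0.4998, 0.1474, 0.243]
tcp_rot: [-180.0, 0.0, 69.3]
wrist_force: [1.1, -0.7, 0.6]
grip_width: 0.0948
```

```bash
python3 -c "
from h import *
o=readout.observe();print(o['tool_pos'],o['tcp_rot'],o['joint_vel'].round(1))
goto(.56,.033,.25,65.3)"
```

```text
[0.49976881 0.14741084 0.24299334] [-1.79985891e+02  3.98386750e-03  6.93028502e+01] [-53.6  10.  -11.5   0.2   1.   32.1]
turn [-0.01  0.    4.  ] shift cm [-8.57  9.68 -0.7 ]
```

>>> {"fn": "apply_moves", "kwargs": {
  "targets": [
    [[0,0,4.0,-8.6,9.7,-0.7,9.5],[0,0,4.0,-8.6,9.7,-0.7,9.5],[0,0,4.0,-8.6,9.7,-0.7,9.5],[0,0,4.0,-8.6,9.7,-0.7,9.5],[0,0,4.0,-8.6,9.7,-0.7,9.5],[0,0,4.0,-8.6,9.7,-0.7,9.5]]
  ]
}}

```text
clock: 1.6
tool_pos: [0.5601, 0.0352, 0.2495]
tcp_rot: [-179.9, 0.0, 65.6]
wrist_force: [-0.1, -0.1, -0.6]
grip_width: 0.0955
```

```bash
cat > look.py <<'E'
from h import *
import json
n=sys.argv[1]; o=readout.observe(); im=cams.read_camera("wrist")[:,:,::-1]
cv2.imwrite(f"pics/{n}.png",im); cv2.imwrite(f"pics/{n}v.png",cv2.resize(im,None,fx=1.25,fy=1.25,interpolation=cv2.INTER_CUBIC))
json.dump({k:o[k].tolist() for k in("tool_pos","tcp_rot")},open(f"pics/{n}.json","w"))
print(o['tool_pos'].round(4),o['tcp_rot'].round(2),o['joint_vel'].round(1))
E
cat >> h.py <<'E'
def wr(n,px,z,s=1.25):
    """pixels in the 1.25x view of look n -> world"""
    import json
    o={k:np.array(v) for k,v in json.load(open(f"pics/{n}.json")).items()}
    return ray(*wristpose(o),np.atleast_2d(px)/s,z)
E
python3 look.py w1; python3 -c "
from h import *
goto(.598,-.231,.25,109.3)"
```

```text
[0.5601 0.0352 0.2495] [-179.91    0.     65.61] [ 1.9 -0.8  0.6 -0.1 -0.   0. ]
turn [-8.000e-02 -3.000e-02 -4.361e+01] shift cm [-22.76  14.46  -0.06]
```

View pics/w1v.png

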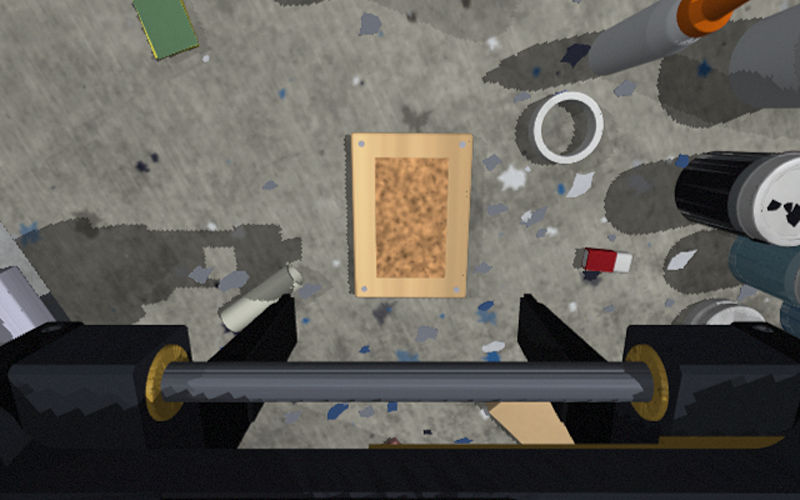

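```bash
python3 -c "
from h import *
print(rect(wr('w1',[(375,157),(448,157),(446,279),(374,278)],.014)))
print(rect(wr('w1',[(353,133),(472,133),(466,298),(354,298)],.014)))
print('tape',wr('w1',[(568,127)],.019),'er',wr('w1',[(605,260)],.013),'pipe',wr('w1',[(262,298)],.025))
"
```

```text
(array([0.563 , 0.0331, 0.014 ]), array([65. , 65.2]), array([117.5,  69.3]))
(array([0.5635, 0.0332, 0.014 ]), array([64.9, 65.6]), array([159.3, 110.2]))
tape [[0.72558146 0.05264221 0.019     ]] er [[ 0.7202251  -0.08208841  0.013     ]] pipe [[0.39961754 0.02463256 0.025     ]]
```

>>> {"fn": "apply_moves", "kwargs": {
  "targets": [
    [[0,0,-43.6,-22.8,14.5,0,9.5],[0,0,-43.6,-22.8,14.5,0,9.5],[0,0,-43.6,-22.8,14.5,0,9.5],[0,0,-43.6,-22.8,14.5,0,9.5],[0,0,-43.6,-22.8,14.5,0,9.5],[0,0,-43.6,-22.8,14.5,0,9.5],[0,0,-43.6,-22.8,14.5,0,9.5],[0,0,-43.6,-22.8,14.5,0,9.5],[0,0,-43.6,-22.8,14.5,0,9.5],[0,0,-43.6,-22.8,14.5,0,9.5]]
  ]
}}

```text
clock: 2.48
tool_pos: [0.5988, -0.2304, 0.25]
tcp_rot: [-180.0, -0.1, 109.3]
wrist_force: [0.9, -0.1, -0.1]
grip_width: 0.0947
```

```bash
python3 look.py w2
```

```text
[ 0.5988 -0.2304  0.25  ] [-1.7999e+02 -6.0000e-02  1.0934e+02] [ 0.8 -0.6  0.3 -0.1 -0.  -0.2]
```

View pics/w2v.png

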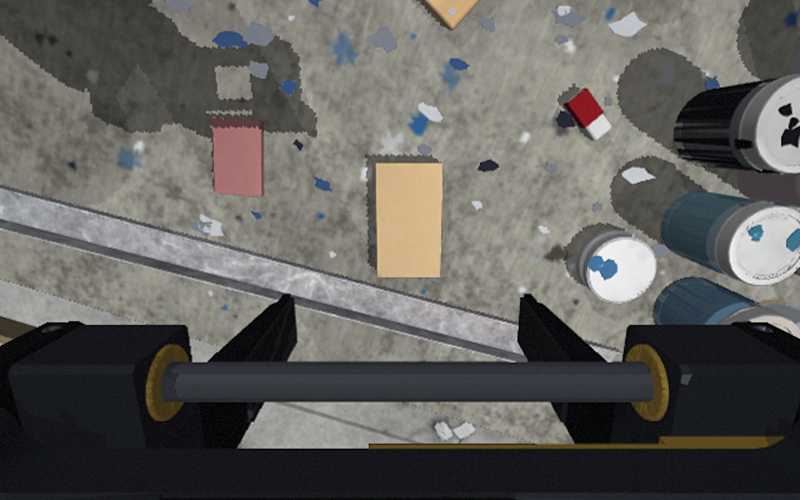

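View w2: the block's top runs from (377,163) to (440,277), and the foam sits near (238,158). The jaws line up with the block's width.

```bash
python3 -c "
from h import *
P=wr('w2',[(377,163),(442,163),(440,277),(378,276)],.019); r=rect(P);print(r)
print('foam',rect(wr('w2',[(214,125),(262,121),(263,196),(215,195)],.010)))
goto(r[0][0],r[0][1],.006,109.3)"
```

```text
(array([ 0.6014, -0.2309,  0.019 ]), array([109.2, 108.8]), array([108.7,  60. ]))
foam (array([ 0.4326, -0.2301,  0.01  ]), array([104.3, 110.9]), array([66.2, 44.9]))
turn [-0.   -0.04  0.08] shift cm [-0.17  0.22 24.41]
```

>>> {"fn": "apply_moves", "kwargs": {
  "targets": [
    [[0,0,0,-0.2,0.2,4,9.5],[0,0,0,-0.2,0.2,8,9.5],[0,0,0,-0.2,0.2,12,9.5],[0,0,0,-0.2,0.2,16,9.5],[0,0,0,-0.2,0.2,20,9.5],[0,0,0,-0.2,0.2,22.5,9.5],[0,0,0,-0.2,0.2,23.8,9.5],[0,0,0,-0.2,0.2,24.4,9.5],[0,0,0,-0.2,0.2,24.4,9.5],[0,0,0,-0.2,0.2,24.4,5]]
  ],
  "squeeze": 20
}}

```text
clock: 3.37
tool_pos: [0.6028, -0.2336, 0.0083]
tcp_rot: [179.9, 0.1, 109.3]
wrist_force: [-0.0, -0.7, -0.5]
grip_width: 0.092
```

>>> {"fn": "apply_moves", "kwargs": {
  "targets": [
    [[0,0,0,0,0,0,5],[0,0,0,0,0,0,5],[0,0,0,0,0,0,5],[0,0,0,0,0,0,5],[0,0,0,0,0,0,5],[0,0,0,0,0,0,5]]
  ]
}}

```text
clock: 3.87
tool_pos: [0.6017, -0.2339, 0.007]
tcp_rot: [180.0, 0.0, 109.3]
wrist_force: [-0.7, 1.0, 2.7]
grip_width: 0.0618
```

```bash
python3 -c "
from h import *
o=readout.observe();print(o['tool_pos'],o['tcp_rot'],o['grip_width'],o['wrist_force'])
R=Rt(o); d=R.T@(np.array([.6014,-.2309,0])-o['tool_pos']);print('offset of block along tool x',d)
"
```

```text
[ 0.60166478 -0.23391395  0.00696988] [1.79962075e+02 4.13562462e-02 1.09254099e+02] 0.061769043117226474 [-0.73421555  1.02151261  2.70630184]
offset of block along tool x [0.00293771 0.00073929 0.00696825]
```

```bash
python3 -c "
from h import *
goto(.5614,.0308,.09,65.1)"
```

```text
turn [5.000e-02 2.000e-02 4.415e+01] shift cm [26.31  4.93 -8.32]
```

>>> {"fn": "apply_moves", "kwargs": {
  "targets": [
    [[0,0,0,0,0,-2,5],[0,0,0,0,0,-5,5],[0,0,0,0,0,-8.3,5],[0,0,6,3.2,0.6,-8.3,5],[0,0,12,6.5,1.2,-8.3,5],[0,0,18,9.9,1.9,-8.3,5],[0,0,24,13.3,2.5,-8.3,5],[0,0,30,16.7,3.1,-8.3,5],[0,0,36,20.1,3.8,-8.3,5],[0,0,41,23.3,4.4,-8.3,5],[0,0,44.1,25.5,4.8,-8.3,5],[0,0,44.1,26.3,4.9,-8.3,5]]
  ]
}}

```text
clock: 4.87
tool_pos: [0.5597, 0.0336, 0.0888]
tcp_rot: [-179.9, -0.0, 65.3]
wrist_force: [0.8, -0.2, -0.9]
grip_width: 0.0619
```

>>> {"fn": "apply_moves", "kwargs": {
  "targets": [
    [[0,0,0,0,0,0,5],[0,0,0,0,0,0,5],[0,0,0,0,0,0,5]]
  ]
}}

```text
clock: 5.12
tool_pos: [0.561, 0.0298, 0.0891]
tcp_rot: [180.0, 0.0, 65.1]
wrist_force: [-0.3, -0.4, -1.0]
grip_width: 0.0617
```

```bash
python3 look.py w3; python3 -c "
from h import *
goto(.5614,.0308,.0213,65.1)"
```

```text
[0.561  0.0298 0.0891] [1.7999e+02 2.0000e-02 6.5150e+01] [-0.5  0.1 -0.3  0.1  0.2  0.3]
turn [0.01 0.02 0.  ] shift cm [ 0.13 -0.02  6.78]
```

View pics/w3v.png

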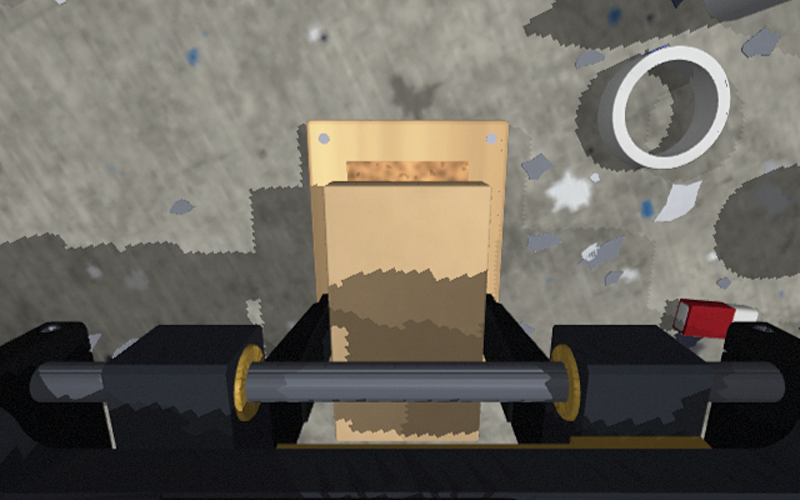

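```bash
python3 -c "
from h import *
a=np.radians(65.15); T=np.array([.561,.0298,0]); ex=np.array([np.cos(a),np.sin(a),0]); ey=np.array([np.sin(a),-np.cos(a),0])
for n,px,z in [('block',[(326,184),(491,184)],.101),('cork',[(347,161),(469,160)],.014),('board',[(309,122),(507,122)],.014)]:
    P=wr('w3',px,z).mean(0)-T; print(n,(P@ex*1e3).round(1),(P@ey*1e3).round(1))
"
```

```text
block 58.3 0.7
cork 62.4 0.8
board 82.9 0.8
```

>>> {"fn": "apply_moves", "kwargs": {
  "targets": [
    [[0,0,0,0.1,0,2.5,5],[0,0,0,0.1,0,4.5,5],[0,0,0,0.1,0,5.8,5],[0,0,0,0.1,0,6.5,5],[0,0,0,0.1,0,6.7,5],[0,0,0,0.1,0,6.8,5],[0,0,0,0.1,0,6.8,5],[0,0,0,0.1,0,6.8,5]]
  ]
}}

```text
clock: 5.83
tool_pos: [0.5621, 0.0316, 0.0222]
tcp_rot: [179.9, -0.0, 65.2]
wrist_force: [-0.8, 0.7, -0.4]
grip_width: 0.0619
```

>>> {"fn": "apply_moves", "kwargs": {
  "targets": [
    [[0,0,0,0,0,0,5],[0,0,0,0,0,0,7.5],[0,0,0,0,0,0,7.5],[0,0,0,0,0,0,7.5],[0,0,0,0,0,0,7.5],[0,0,0,0,0,-2,7.5],[0,0,0,0,0,-6,7.5],[0,0,0,0,0,-10,9],[0,0,0,0,0,-14,9],[0,0,0,0,0,-18,9],[0,0,0,0,0,-20,9],[0,0,0,0,0,-20,9]]
  ]
}}

```text
clock: 6.83
tool_pos: [0.5646, 0.0317, 0.229]
tcp_rot: [179.3, -0.3, 65.2]
wrist_force: [1.1, -0.2, -0.1]
grip_width: 0.09
```

```bash
python3 look.py w4; python3 -c "
from h import *
goto(.4377,.2781,.22,84.5)"
```

```text
[0.5646 0.0317 0.229 ] [179.34  -0.28  65.17] [-0.1  2.5  4.7 -0.1 -2.6 -0. ]
turn [  0.4   -0.09 -19.34] shift cm [ 17.1  -21.73   0.42]
```

View pics/w4v.png

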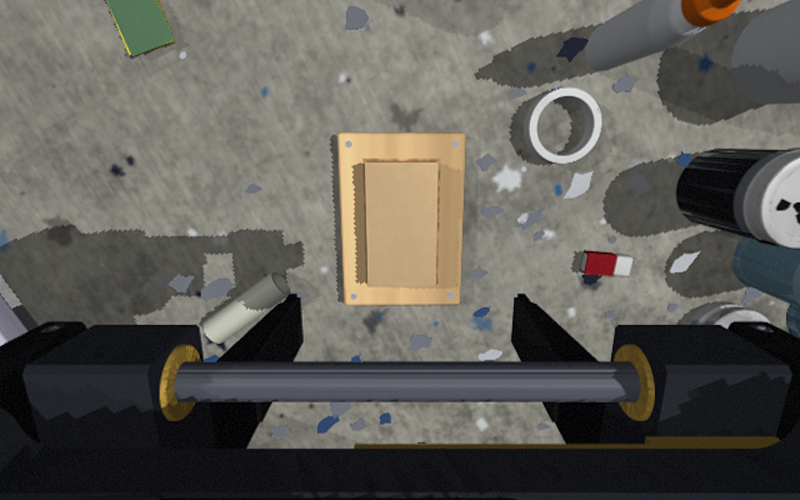

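View w4 shows the block lying on the cork patch, top corners about (365,161) to (436,287), board (339,133) to (459,304).

```bash
python3 -c "
from h import *
print(rect(wr('w4',[(365,161),(439,161),(436,287),(366,285)],.033)))
print(rect(wr('w4',[(339,133),(465,133),(459,304),(345,304)],.014)))
"
```

```text
(array([0.5636, 0.0347, 0.033 ]), array([64.5, 64.1]), array([109.8,  62.2]))
(array([0.5637, 0.0336, 0.014 ]), array([65., 65.]), array([157.2, 108.8]))
```

>>> {"fn": "apply_moves", "kwargs": {
  "targets": [
    [[0.4,0,-6,4,-5,0.4,9.5],[0.4,0,-12,8,-10,0.4,9.5],[0.4,0,-19.3,12,-15,0.4,9.5],[0.4,0,-19.3,15,-19,0.4,9.5],[0.4,0,-19.3,17.1,-21.7,0.4,9.5],[0.4,0,-19.3,17.1,-21.7,0.4,9.5],[0.4,0,-19.3,17.1,-21.7,0.4,9.5],[0.4,0,-19.3,17.1,-21.7,0.4,9.5],[0.4,0,-19.3,17.1,-21.7,0.4,9.5],[0.4,0,-19.3,17.1,-21.7,0.4,9.5],[0.4,0,-19.3,17.1,-21.7,0.4,9.5]]
  ]
}}

```text
clock: 7.8
tool_pos: [0.4362, 0.277, 0.2161]
tcp_rot: [-179.5, 0.0, 84.4]
wrist_force: [-0.1, -0.5, -0.1]
grip_width: 0.0951
```

```bash
python3 look.py w5
```

```text
[0.4362 0.277  0.2161] [-179.53    0.     84.38] [-0.6 -0.2 -0.5  0.   0.2  0.1]
```

View pics/w5v.png

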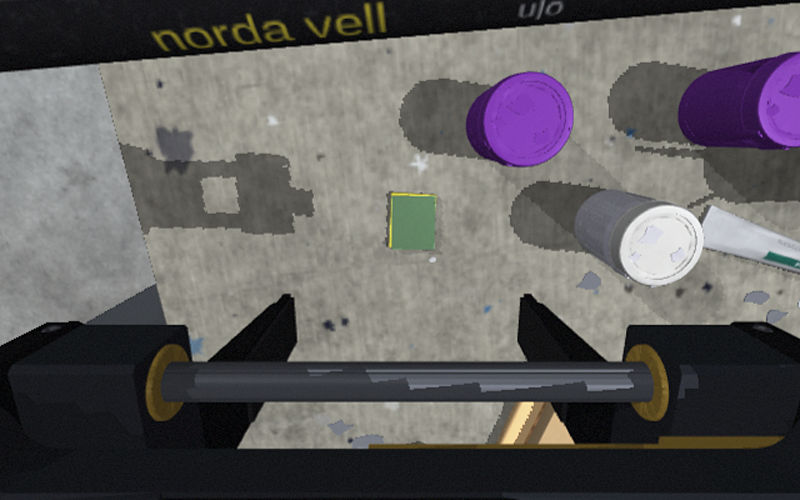

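Pad at about (414,222), jaws square to it. I'll segment its green top by colour for precision.

```bash
cat > seg.py <<'E'
from h import *
def seg(n,lo,hi,z,box):
    im=cv2.imread(f"pics/{n}.png"); x0,y0,x1,y1=box
    h=cv2.cvtColor(im,cv2.COLOR_BGR2HSV); m=np.zeros(h.shape[:2],np.uint8); m[y0:y1,x0:x1]=cv2.inRange(h,lo,hi)[y0:y1,x0:x1]
    c=max(cv2.findContours(m,0,2)[0],key=cv2.contourArea)
    b=cv2.boxPoints(cv2.minAreaRect(c)); print(b.round(1).tolist())
    return rect(wr(n,b,z,1))
E
python3 -c "
from seg import *
r=seg('w5',(40,40,40),(85,255,255),.006,(290,140,370,210));print(r)
P=wr('w5',[(389,195),(437,195),(436,249),(391,249)],.006);print(rect(P))
goto(*r[0][:2],.004,r[1].mean())"
```

```text
[[313.0, 199.0], [313.0, 157.0], [348.0, 157.0], [348.0, 199.0]]
(array([0.4404, 0.2778, 0.006 ]), array([84.6, 84.4]), array([47.8, 39.2]))
(array([0.4406, 0.2782, 0.006 ]), array([85.1, 84.4]), array([49.1, 41.7]))
turn [-0.45 -0.02 -0.14] shift cm [ 0.12  0.55 21.24]
```

>>> {"fn": "apply_moves", "kwargs": {
  "targets": [
    [[-0.4,0,0,0.1,0.5,4,9.5],[-0.4,0,0,0.1,0.5,8,9.5],[-0.4,0,0,0.1,0.5,12,9.5],[-0.4,0,0,0.1,0.5,16,9.0],[-0.4,0,0,0.1,0.5,18.5,8],[-0.4,0,0,0.1,0.5,20,7],[-0.4,0,0,0.1,0.5,20.8,7],[-0.4,0,0,0.1,0.5,21.1,7],[-0.4,0,0,0.1,0.5,21.3,7],[-0.4,0,0,0.1,0.5,21.3,7]]
  ],
  "squeeze": 15
}}

```text
clock: 8.68
tool_pos: [0.4409, 0.2791, 0.0052]
tcp_rot: [179.9, -0.1, 84.4]
wrist_force: [-0.1, 0.1, 0.3]
grip_width: 0.0701
```

>>> {"fn": "apply_moves", "kwargs": {
  "targets": [
    [[0,0,0,0,0,0,7],[0,0,0,0,0,0,7]]
  ]
}}

```text
clock: 8.85
tool_pos: [0.4409, 0.2795, 0.0057]
tcp_rot: [179.9, -0.2, 84.5]
wrist_force: [0.1, -0.5, 0.1]
grip_width: 0.0697
```

```bash
python3 -c "
from h import *
o=readout.observe();print(o['tool_pos'],o['tcp_rot'],o['grip_width'],o['wrist_force']);goto(.4405,.278,.002,84.5)"
```

```text
[0.44088775 0.27945067 0.00566944] [ 1.79858253e+02 -1.50157086e-01  8.44566430e+01] 0.0697394372599255 [ 0.12928184 -0.49317734  0.08705862]
turn [ 0.14 -0.15 -0.04] shift cm [-0.15 -0.03  0.37]
```

>>> {"fn": "apply_moves", "kwargs": {
  "targets": [
    [[0.1,-0.1,0,-0.1,0,0.2,7],[0.1,-0.1,0,-0.1,0,0.35,7],[0.1,-0.1,0,-0.1,0,0.35,7],[0.1,-0.1,0,-0.1,0,0.35,3],[0.1,-0.1,0,-0.1,0,0.35,3],[0.1,-0.1,0,-0.1,0,0.35,3],[0.1,-0.1,0,-0.1,0,0.35,3],[0.1,-0.1,0,-0.1,0,0.35,3],[0.1,-0.1,0,-0.1,0,0.35,3]]
  ],
  "squeeze": 15
}}

```text
clock: 9.6
tool_pos: [0.4397, 0.278, 0.0007]
tcp_rot: [-179.9, 0.0, 84.5]
wrist_force: [-0.3, 0.1, 1.2]
grip_width: 0.0403
```

```bash
python3 -c "
from h import *
o=readout.observe();print(o['tool_pos'],o['tcp_rot'],o['grip_width'],o['wrist_force']);R=Rt(o);d=R.T@(np.array([.4405,.278,0])-o['tool_pos']);print('pad offset in tool',d)
T=np.array([.5637,.0342,.08]);a=np.radians(64.9);ex=np.array([np.cos(a),np.sin(a),0]);ey=np.array([np.sin(a),-np.cos(a),0])
T=T-d[0]*ex-d[1]*ey;print(T);goto(*T,64.9)"
```

```text
[0.43967747 0.27797119 0.00069161] [-1.79907880e+02  3.26309001e-02  8.44635847e+01] 0.04029297928894777 [-0.3447342   0.12863773  1.24124673]
pad offset in tool [0.00010842 0.00081702 0.00069024]
[0.56291414 0.0344484  0.08      ]
turn [-0.09  0.05 19.56] shift cm [-23.05  14.6   -7.94]
```

>>> {"fn": "apply_moves", "kwargs": {
  "targets": [
    [[0,0,0,0,0,-1.5,3],[0,0,0,0,0,-4.5,3],[0,0,0,0,0,-7.9,3],[0,0,4,-3.3,2.1,-7.9,3],[0,0,8,-6.6,4.2,-7.9,3],[0,0,12,-9.9,6.3,-7.9,3],[0,0,15,-13.2,8.4,-7.9,3],[0,0,18,-16.5,10.5,-7.9,3],[0,0,19.6,-19.8,12.6,-7.9,3],[0,0,19.6,-22,14,-7.9,3],[0,0,19.6,-23,14.6,-7.9,3],[0,0,19.6,-23,14.6,-7.9,3]]
  ]
}}

```text
clock: 10.6
tool_pos: [0.5637, 0.033, 0.0796]
tcp_rot: [-179.9, 0.1, 64.7]
wrist_force: [-0.3, 0.0, 0.1]
grip_width: 0.0399
```

>>> {"fn": "apply_moves", "kwargs": {
  "targets": [
    [[0,0,0,0,0,0,3],[0,0,0,0,0,0,3],[0,0,0,0,0,0,3]]
  ]
}}

```text
clock: 10.85
tool_pos: [0.5621, 0.0364, 0.0793]
tcp_rot: [-179.9, 0.1, 65.0]
wrist_force: [-0.2, -0.1, 0.1]
grip_width: 0.0401
```

```bash
python3 look.py w6; python3 -c "
from h import *
goto(.5629,.0344,.0342,64.9)"
```

```text
[0.5621 0.0364 0.0793] [-1.7988e+02  6.0000e-02  6.4970e+01] [ 0.1 -0.2 -0.1 -0.2 -0.2 -0.2]
turn [-0.11  0.06  0.07] shift cm [-0.15  0.15  4.52]
```

View pics/w6v.png

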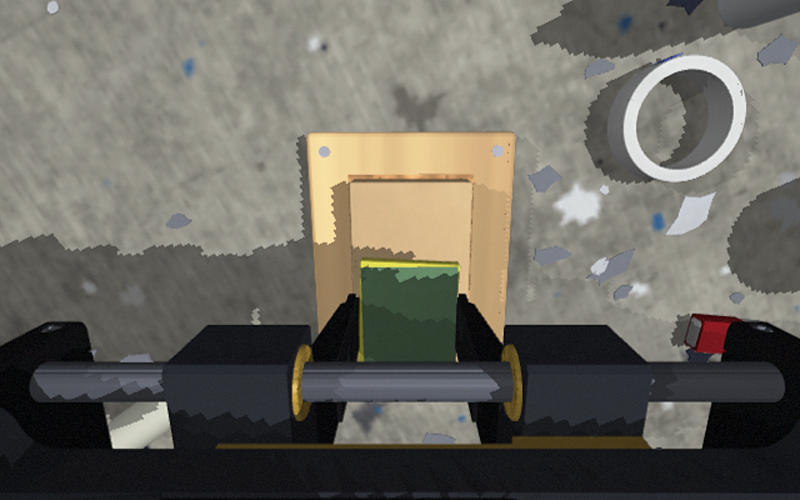

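```bash
python3 -c "
from h import *
a=np.radians(64.97); T=np.array([.5621,.0364,0]); ex=np.array([np.cos(a),np.sin(a),0]); ey=np.array([np.sin(a),-np.cos(a),0])
for n,px,z in [('pad',[(361,262),(459,264)],.0846),('padin',[(361,267),(458,269)],.0846),('block',[(351,182),(471,180)],.033)]:
    P=wr('w6',px,z)-T; print(n,(P@ex*1e3).round(1),(P@ey*1e3).round(1))
"
```

```text
pad [26.8 26. ] [-18.2  20.9]
padin [24.8 23.9] [-18.3  20.6]
block [53.4 54.4] [-27.8  31.9]
```

>>> {"fn": "apply_moves", "kwargs": {
  "targets": [
    [[0,0,0,-0.15,0.1,1.5,3],[0,0,0,-0.15,0.1,3,3],[0,0,0,-0.15,0.1,4,3],[0,0,0,-0.15,0.1,4.3,3],[0,0,0,-0.15,0.1,4.45,3],[0,0,0,-0.15,0.1,4.45,3],[0,0,0,-0.15,0.1,4.45,3],[0,0,0,-0.15,0.1,4.45,3]]
  ]
}}

```text
clock: 11.57
tool_pos: [0.5638, 0.0332, 0.036]
tcp_rot: [180.0, 0.0, 64.9]
wrist_force: [-0.1, 0.2, 0.1]
grip_width: 0.0403
```

```bash
python3 -c "
from h import *
o=readout.observe();print(o['tool_pos'],o['tcp_rot'],o['grip_width'],o['wrist_force']);goto(.5634,.0342,.0339,64.9)"
```

```text
[0.56383992 0.03322934 0.03602182] [1.79988997e+02 2.33877370e-02 6.48652288e+01] 0.04027475553115576 [-0.13633724  0.20445089  0.07942999]
turn [ 0.01  0.02 -0.03] shift cm [ 0.07 -0.08  0.21]
```

>>> {"fn": "apply_moves", "kwargs": {
  "targets": [
    [[0,0,0,0.07,-0.15,0,3],[0,0,0,0.07,-0.15,0.1,3],[0,0,0,0.07,-0.15,0.15,3],[0,0,0,0.07,-0.15,0.2,3],[0,0,0,0.07,-0.15,0.2,3],[0,0,0,0.07,-0.15,0.2,3]]
  ]
}}

```text
clock: 12.07
tool_pos: [0.5622, 0.0344, 0.0337]
tcp_rot: [-179.9, 0.1, 64.9]
wrist_force: [-2.7, 0.2, 5.1]
grip_width: 0.04
```

```bash
python3 -c "
from h import *
o=readout.observe();print(o['tool_pos'],o['tcp_rot'],o['grip_width'],o['wrist_force']);goto(.563,.0344,.0339,64.9)"
```

```text
[0.56216189 0.03444891 0.03365741] [-1.79922582e+02  5.92901041e-02  6.48597263e+01] 0.04004998709693481 [-2.71368174  0.16746862  5.13263686]
turn [-0.08  0.06 -0.04] shift cm [ 0.03  0.08 -0.02]
```

>>> {"fn": "apply_moves", "kwargs": {
  "targets": [
    [[0,0,0,0,0,0,6],[0,0,0,0,0,0,6],[0,0,0,0,0,0,6],[0,0,0,0,0,-1,6],[0,0,0,0,0,-4,6],[0,0,0,0,0,-8,7],[0,0,0,0,0,-12,9.5],[0,0,0,0,0,-16,9.5],[0,0,0,0,0,-19,9.5],[0,0,0,0,0,-19,9.5],[0,0,0,0,0,-19,9.5],[0,0,0,0,0,-19,9.5]]
  ]
}}

```text
clock: 13.07
tool_pos: [0.5619, 0.0344, 0.2223]
tcp_rot: [-179.9, 0.1, 64.9]
wrist_force: [0.0, -0.5, -0.6]
grip_width: 0.0941
```

```bash
python3 look.py w7; python3 -c "
from h import *
import cv2
im=cv2.imread('pics/w7.png')[90:260,240:400]; cv2.imwrite('pics/w7c.png',cv2.resize(im,None,fx=3.5,fy=3.5,interpolation=cv2.INTER_CUBIC))
goto(.4326,-.2295,.22,105)"
```

```text
[0.5619 0.0344 0.2223] [-1.7989e+02  9.0000e-02  6.4860e+01] [ 0.   1.3  1.7 -0.   0.1  0. ]
turn [ -0.26   0.05 -40.14] shift cm [-29.37  -0.44   0.19]
```

View pics/w7c.png

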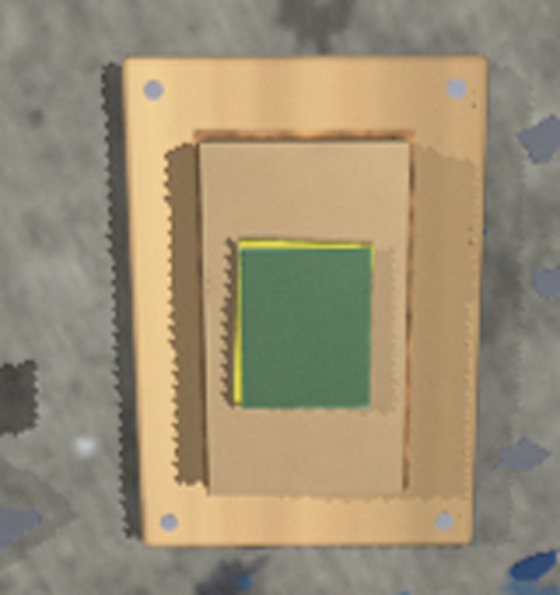

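```bash
python3 -c "
from h import *
g=lambda L:[(240+x/3.5,90+y/3.5) for x,y in L]
print('block',rect(wr('w7',g([(200,142),(410,142),(404,494),(209,493)]),.033,1)))
print('pad',rect(wr('w7',g([(235,242),(373,242),(371,406),(236,406)]),.039,1)))
print('board',rect(wr('w7',g([(123,57),(487,57),(471,545),(145,546)]),.014,1)))
"
```

```text
block (array([0.5636, 0.0338, 0.033 ]), array([65.2, 64.7]), array([108.7,  61.5]))
pad (array([0.5635, 0.035 , 0.039 ]), array([64.7, 64.8]), array([50. , 40.8]))
board (array([0.5637, 0.0331, 0.014 ]), array([65.3, 64.9]), array([158.1, 109.8]))
```

>>> {"fn": "apply_moves", "kwargs": {
  "targets": [
    [[0,0,-6,-4,0,0.2,9.5],[0,0,-12,-8,-0.1,0.2,9.5],[0,0,-18,-12,-0.2,0.2,9.5],[0,0,-24,-16,-0.3,0.2,9.5],[0,0,-30,-20,-0.4,0.2,9.5],[0,0,-36,-24,-0.4,0.2,9.5],[0,0,-40.1,-27.5,-0.4,0.2,9.5],[0,0,-40.1,-29.4,-0.4,0.2,9.5],[0,0,-40.1,-29.4,-0.4,0.2,9.5],[0,0,-40.1,-29.4,-0.4,0.2,9.5],[0,0,-40.1,-29.4,-0.4,0.2,9.5]]
  ]
}}

```text
clock: 14.03
tool_pos: [0.4335, -0.2291, 0.2198]
tcp_rot: [-179.8, -0.1, 105.0]
wrist_force: [0.8, -0.3, -0.2]
grip_width: 0.0952
```

```bash
python3 look.py w8; python3 -c "
from h import *
im=cv2.imread('pics/w8.png')[110:260,230:430]; cv2.imwrite('pics/w8c.png',cv2.resize(im,None,fx=3.5,fy=3.5,interpolation=cv2.INTER_CUBIC))"
```

```text
[ 0.4335 -0.2291  0.2198] [-1.7982e+02 -1.4000e-01  1.0496e+02] [ 1.2 -0.3 -0.5 -0.1  0.  -0.2]
```

View pics/w8c.png

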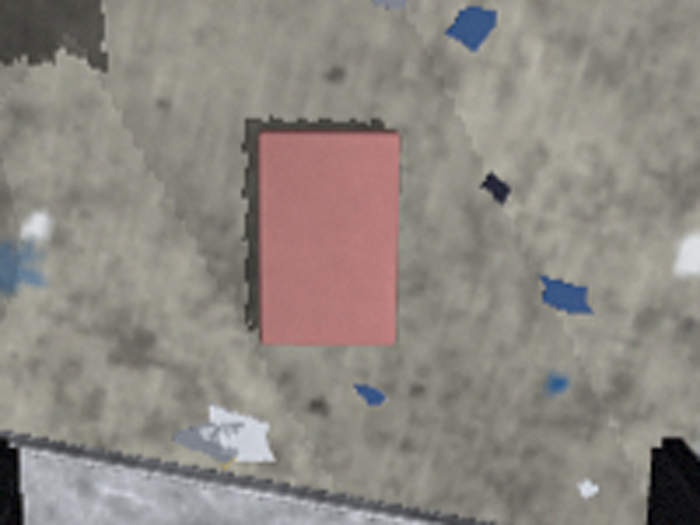

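Block, pad and board centres agree to 1–2 mm and 0.5°. The foam's top corners are (260,130) to (396,346) in this crop.

```bash
python3 -c "
from h import *
g=lambda L:[(230+x/3.5,110+y/3.5) for x,y in L]
r=rect(wr('w8',g([(260,130),(399,131),(396,346),(260,345)]),.010,1));print(r)
goto(*r[0][:2],.003,104.7)"
```

```text
(array([ 0.4309, -0.2283,  0.01  ]), array([104.5, 104.5]), array([69.9, 44. ]))
turn [-0.16 -0.11  0.32] shift cm [ 0.09 -0.2  21.72]
```

>>> {"fn": "apply_moves", "kwargs": {
  "targets": [
    [[0,0,0.4,0.1,-0.2,4,9.5],[0,0,0.4,0.1,-0.2,8,9.5],[0,0,0.4,0.1,-0.2,12,9.5],[0,0,0.4,0.1,-0.2,16,9.0],[0,0,0.4,0.1,-0.2,18.5,8],[0,0,0.4,0.1,-0.2,20,7.5],[0,0,0.4,0.1,-0.2,21,7.5],[0,0,0.4,0.1,-0.2,21.4,7.5],[0,0,0.4,0.1,-0.2,21.5,7.5],[0,0,0.4,0.1,-0.2,21.5,7.5],[0,0,0.4,0.1,-0.2,21.5,7.5]]
  ],
  "squeeze": 15
}}

```text
clock: 15.0
tool_pos: [0.4325, -0.2301, 0.0079]
tcp_rot: [180.0, 0.1, 104.6]
wrist_force: [-0.5, -0.8, 0.1]
grip_width: 0.0747
```

```bash
python3 -c "
from h import *
o=readout.observe();print(o['tool_pos'],o['tcp_rot']);goto(.4309,-.2283,.003,104.5)"
```

```text
[ 0.43251584 -0.23011896  0.0078935 ] [1.79992611e+02 1.17917788e-01 1.04582030e+02]
turn [0.01 0.12 0.08] shift cm [ 0.22 -0.11  0.49]
```

>>> {"fn": "apply_moves", "kwargs": {
  "targets": [
    [[0,0.1,0,0.2,-0.1,0.2,7.5],[0,0.1,0,0.2,-0.1,0.4,7.5],[0,0.1,0,0.2,-0.1,0.4,7.5],[0,0.1,0,0.2,-0.1,0.4,3],[0,0.1,0,0.2,-0.1,0.4,3],[0,0.1,0,0.2,-0.1,0.4,3],[0,0.1,0,0.2,-0.1,0.4,3],[0,0.1,0,0.2,-0.1,0.4,3],[0,0.1,0,0.2,-0.1,0.4,3]]
  ],
  "squeeze": 15
}}

```text
clock: 15.75
tool_pos: [0.4298, -0.2279, 0.0024]
tcp_rot: [-179.9, -0.1, 104.6]
wrist_force: [0.1, -0.8, 0.3]
grip_width: 0.0448
```

```bash
python3 -c "
from h import *
o=readout.observe();print(o['tool_pos'],o['tcp_rot'],o['grip_width'],o['wrist_force']);R=Rt(o);d=R.T@(np.array([.4309,-.2283,0])-o['tool_pos']);print('foam offset in tool',d)
T=np.array([.5635,.0346,.085]);a=np.radians(64.9);ex=np.array([np.cos(a),np.sin(a),0]);ey=np.array([np.sin(a),-np.cos(a),0])
T=T-d[0]*ex-d[1]*ey;print(T);goto(*T,64.9)"
```

```text
[ 0.42984218 -0.2279316   0.00241649] [-1.79902591e+02 -9.79408024e-02  1.04559599e+02] 0.044797454393006524 [ 0.13195662 -0.75187994  0.27465337]
foam offset in tool [-0.00062662  0.00093534  0.00241383]
[0.56291879 0.03556422 0.085     ]
turn [-0.13 -0.06 39.66] shift cm [22.17 19.49 -8.25]
```

>>> {"fn": "apply_moves", "kwargs": {
  "targets": [
    [[0,0,0,0,0,-1.5,3],[0,0,0,0,0,-4.5,3],[0,0,0,0,0,-8.2,3],[0,0,5,2.5,2.2,-8.2,3],[0,0,10,5.2,4.6,-8.2,3],[0,0,15,8,7,-8.2,3],[0,0,20,10.8,9.4,-8.2,3],[0,0,25,13.6,11.9,-8.2,3],[0,0,30,16.4,14.4,-8.2,3],[0,0,35,19.2,16.9,-8.2,3],[0,0,39.7,21.3,18.7,-8.2,3],[0,0,39.7,22.2,19.5,-8.2,3]]
  ]
}}

```text
clock: 16.75
tool_pos: [0.564, 0.0389, 0.0845]
tcp_rot: [-179.9, -0.1, 64.9]
wrist_force: [-0.0, -1.5, -0.0]
grip_width: 0.0451
```

>>> {"fn": "apply_moves", "kwargs": {
  "targets": [
    [[0,0,0,0,0,0,3],[0,0,0,0,0,0,3],[0,0,0,0,0,0,3]]
  ]
}}

```text
clock: 17.0
tool_pos: [0.5622, 0.0349, 0.0841]
tcp_rot: [-179.8, 0.0, 64.9]
wrist_force: [-0.6, -0.8, -0.9]
grip_width: 0.0446
```

```bash
python3 look.py w9; python3 -c "
from h import *
goto(.5629,.0356,.0415,64.9)"
```

```text
[0.5622 0.0349 0.0841] [-1.7982e+02  4.0000e-02  6.4870e+01] [-0.8 -0.4  0.3  0.1 -0.   0.4]
turn [-0.17  0.02 -0.08] shift cm [0.12 0.03 4.27]
```

View pics/w9v.png

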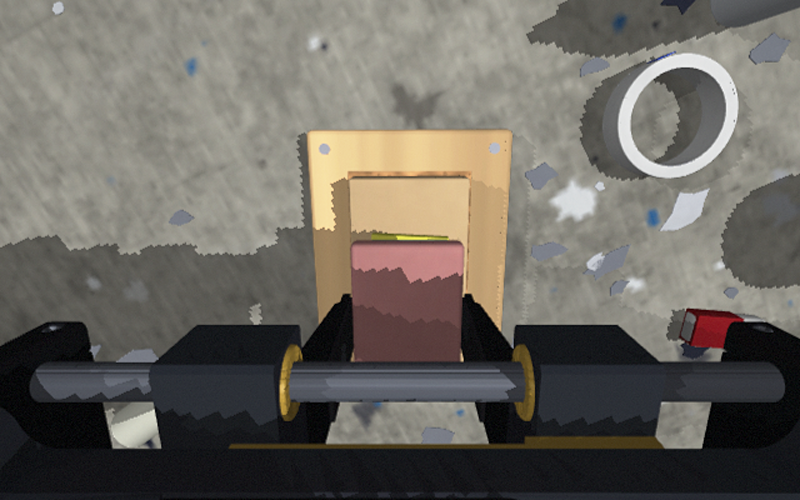

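>>> {"fn": "apply_moves", "kwargs": {
  "targets": [
    [[-0.15,0,0,0.12,0.03,1.5,3],[-0.15,0,0,0.12,0.03,3,3],[-0.15,0,0,0.12,0.03,3.8,3],[-0.15,0,0,0.12,0.03,4,3],[-0.15,0,0,0.12,0.03,4,3],[-0.15,0,0,0.12,0.03,4,3],[-0.15,0,0,0.12,0.03,4,3]]
  ]
}}

```text
clock: 17.63
tool_pos: [0.5643, 0.0366, 0.0455]
tcp_rot: [179.9, -0.1, 64.8]
wrist_force: [0.6, -0.0, 0.8]
grip_width: 0.0449
```

```bash
python3 -c "
from h import *
a=np.radians(64.9); T=np.array([.5622,.0349,0]); ex=np.array([np.cos(a),np.sin(a),0]); ey=np.array([np.sin(a),-np.cos(a),0])
for n,px,z in [('foam',[(351,241),(463,240)],.0917),('block',[(350,178),(468,177)],.033)]:
    P=wr('w9',px,z)-T; print(n,(P@ex*1e3).round(1),(P@ey*1e3).round(1))
o=readout.observe();print(o['tool_pos'],o['tcp_rot'],o['grip_width'],o['wrist_force']);goto(.5629,.0356,.0412,64.9)"
```

```text
foam [35.9 36.3] [-21.5  21.9]
block [54.9 55.4] [-28.9  31. ]
[0.56431107 0.03662505 0.04546099] [ 1.79903650e+02 -5.13851691e-02  6.48416527e+01] 0.04494145963686756 [ 0.58784374 -0.03022433  0.84097104]
turn [ 0.1  -0.05 -0.06] shift cm [-0.15 -0.08  0.43]
```

>>> {"fn": "apply_moves", "kwargs": {
  "targets": [
    [[0,0,0,-0.2,-0.06,0.1,3],[0,0,0,-0.2,-0.06,0.2,3],[0,0,0,-0.2,-0.06,0.3,3],[0,0,0,-0.2,-0.06,0.35,3],[0,0,0,-0.2,-0.06,0.4,3],[0,0,0,-0.2,-0.06,0.42,3],[0,0,0,-0.2,-0.06,0.42,3]]
  ]
}}

```text
clock: 18.22
tool_pos: [0.5624, 0.0353, 0.0414]
tcp_rot: [-180.0, 0.0, 64.9]
wrist_force: [-3.0, -0.4, 7.6]
grip_width: 0.0447
```

```bash
python3 -c "
from h import *
o=readout.observe();print(o['tool_pos'],o['tcp_rot'],o['grip_width'],o['wrist_force']);goto(.5629,.0356,.0412,64.9)"
```

```text
[0.56238576 0.0353265  0.0414432 ] [-1.79997485e+02  2.90343638e-03  6.48725464e+01] 0.04471119828404328 [-2.95361004 -0.42789279  7.62777641]
turn [-0.    0.   -0.03] shift cm [0.05 0.03 0.02]
```

Foam is in contact (7.6 N). Release, rise, look.

>>> {"fn": "apply_moves", "kwargs": {
  "targets": [
    [[0,0,0,0,0,0,6.5],[0,0,0,0,0,0,6.5],[0,0,0,0,0,0,6.5],[0,0,0,0,0,-1,6.5],[0,0,0,0,0,-4,6.5],[0,0,0,0,0,-8,7],[0,0,0,0,0,-12,9.5],[0,0,0,0,0,-16,9.5],[0,0,0,0,0,-20,9.5],[0,0,0,0,0,-20,9.5],[0,0,0,0,0,-20,9.5],[0,0,0,0,0,-20,9.5]]
  ]
}}

```text
clock: 19.22
tool_pos: [0.5619, 0.0353, 0.2404]
tcp_rot: [180.0, -0.0, 64.9]
wrist_force: [0.5, 0.5, -0.7]
grip_width: 0.0945
```

```bash
python3 look.py w10; python3 -c "
from h import *
import cv2
im=cv2.imread('pics/w10.png')[90:260,240:400]; cv2.imwrite('pics/w10c.png',cv2.resize(im,None,fx=3.5,fy=3.5,interpolation=cv2.INTER_CUBIC))
goto(.613,.2596,.26,65)"
```

```text
[0.5619 0.0353 0.2404] [ 1.7998e+02 -2.0000e-02  6.4860e+01] [ 0.   1.4  2.4 -0.   0.1 -0. ]
turn [-0.11  0.04 -0.14] shift cm [22.49 -4.85 -2.11]
```

View pics/w10c.png

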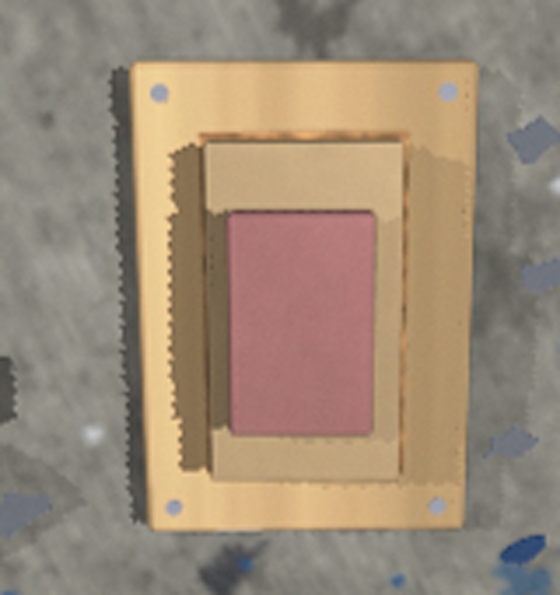

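View w10: the foam sits at (228,212) to (374,436), centred on the block as far as the eye can tell; numbers below. Next, the jar.

>>> {"fn": "apply_moves", "kwargs": {
  "targets": [
    [[0,0,0,4,-0.9,-2.1,9.5],[0,0,0,8,-1.8,-2.1,9.5],[0,0,0,12,-2.7,-2.1,9.5],[0,0,0,16,-3.5,-2.1,9.5],[0,0,0,20,-4.4,-2.1,9.5],[0,0,0,22.5,-4.9,-2.1,9.5],[0,0,0,22.5,-4.9,-2.1,9.5],[0,0,0,22.5,-4.9,-2.1,9.5],[0,0,0,22.5,-4.9,-2.1,9.5]]
  ]
}}

```text
clock: 20.02
tool_pos: [0.6126, 0.2591, 0.2591]
tcp_rot: [-179.9, 0.2, 64.9]
wrist_force: [0.0, -0.1, -0.7]
grip_width: 0.0948
```

```bash
python3 look.py w11; python3 -c "
from h import *
g=lambda L:[(240+x/3.5,90+y/3.5) for x,y in L]
for n,L,z in [('block',[(205,142),(404,142),(400,481),(212,480)],.033),('foam',[(228,212),(376,212),(374,436),(231,436)],.049),('board',[(133,63),(477,63),(464,528),(149,528)],.014)]: print(n,rect(wr('w10',g(L),z,1)))
print('jar w5',wr('w5',[(661,245)],.09))"
```

```text
[0.6126 0.2591 0.2591] [-1.7988e+02  1.5000e-01  6.4860e+01] [-1.1 -1.1  0.1  0.  -0.1  0.1]
block (array([0.5636, 0.0336, 0.033 ]), array([65.2, 64.7]), array([109.6,  61.6]))
foam (array([0.5628, 0.0344, 0.049 ]), array([65. , 64.8]), array([69.8, 44.5]))
board (array([0.5637, 0.0332, 0.014 ]), array([65.1, 64.8]), array([157.2, 109.8]))
jar w5 [[0.61393407 0.26125415 0.09      ]]
```

View pics/w11v.png

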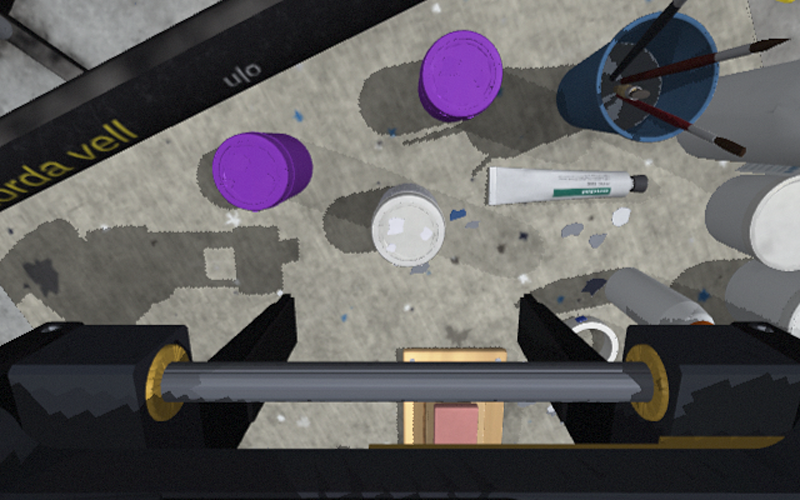

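Stack centres agree to 1 mm. The jar lid centre is at (409,230), between the jaws.

```bash
python3 -c "
from h import *
p=wr('w11',[(409,230)],.09)[0];print(p);goto(p[0],p[1],.030,64.9)"
```

```text
[0.61519441 0.26110152 0.09      ]
turn [-0.09  0.11 -0.09] shift cm [ 0.37  0.15 22.97]
```

>>> {"fn": "apply_moves", "kwargs": {
  "targets": [
    [[0,0.1,0,0.3,0.1,4,9.5],[0,0.1,0,0.3,0.1,8,9.5],[0,0.1,0,0.3,0.1,12,9.5],[0,0.1,0,0.3,0.1,15.5,9.5],[0,0.1,0,0.3,0.1,18.5,9.5],[0,0.1,0,0.3,0.1,21,9.5],[0,0.1,0,0.3,0.1,22.5,9.5],[0,0.1,0,0.3,0.1,23,9.5],[0,0.1,0,0.3,0.1,23,9.5],[0,0.1,0,0.3,0.1,23,9.5],[0,0.1,0,0.3,0.1,23,9.5]]
  ],
  "squeeze": 25
}}

```text
clock: 20.98
tool_pos: [0.6174, 0.2625, 0.034]
tcp_rot: [179.8, -0.3, 64.8]
wrist_force: [-0.3, 0.3, -0.1]
grip_width: 0.0949
```

```bash
python3 -c "
from h import *
o=readout.observe();print(o['tool_pos'],o['tcp_rot']);goto(.6147,.2611,.030,64.9)"
```

```text
[0.61740016 0.26248012 0.03398984] [179.81549627  -0.27964167  64.84179334]
turn [ 0.18 -0.28 -0.06] shift cm [-0.24 -0.19  0.4 ]
```

>>> {"fn": "apply_moves", "kwargs": {
  "targets": [
    [[0.18,-0.28,0,-0.2,-0.2,0.2,9.5],[0.18,-0.28,0,-0.2,-0.2,0.2,9.5],[0.18,-0.28,0,-0.2,-0.2,0.2,9.5],[0.18,-0.28,0,-0.2,-0.2,0.2,5.5],[0.18,-0.28,0,-0.2,-0.2,0.2,5.5],[0.18,-0.28,0,-0.2,-0.2,0.2,5.5],[0.18,-0.28,0,-0.2,-0.2,0.2,5.5],[0.18,-0.28,0,-0.2,-0.2,0.2,5.5],[0.18,-0.28,0,-0.2,-0.2,0.2,5.5],[0.18,-0.28,0,-0.2,-0.2,0.2,5.5],[0.18,-0.28,0,-0.2,-0.2,0.2,5.5]]
  ],
  "squeeze": 25
}}

```text
clock: 21.9
tool_pos: [0.6131, 0.2611, 0.0292]
tcp_rot: [-179.8, 0.2, 64.9]
wrist_force: [0.6, 0.2, -0.4]
grip_width: 0.06
```

```bash
python3 -c "
from h import *
o=readout.observe();print(o['tool_pos'],o['tcp_rot'],o['grip_width'],o['wrist_force']);R=Rt(o);d=R.T@(np.array([.6147,.2611,0])-o['tool_pos']);print('jar offset in tool',d)
T=np.array([.563,.0343,.125]);a=np.radians(64.9);ex=np.array([np.cos(a),np.sin(a),0]);ey=np.array([np.sin(a),-np.cos(a),0])
T=T-d[0]*ex-d[1]*ey;print(T);goto(*T,64.9)"
```

```text
[0.61305386 0.26109709 0.02923252] [-1.79842728e+02  1.69196625e-01  6.48623197e+01] 0.059991069101413316 [ 0.55873014  0.22153011 -0.37243307]
jar offset in tool [0.00078822 0.00156922 0.02922612]
[0.5612446  0.03425188 0.125     ]
turn [-0.16  0.17 -0.04] shift cm [-22.77   4.92  -9.52]
```

>>> {"fn": "apply_moves", "kwargs": {
  "targets": [
    [[0,0,0,0,0,-1,5.5],[0,0,0,0,0,-3,5.5],[0,0,0,0,0,-6,5.5],[0,0,0,0,0,-8.5,5.5],[0,0,0,-1.5,0.3,-9.5,5.5],[0,0,0,-4,0.9,-9.5,5.5],[0,0,0,-7,1.5,-9.5,5.5],[0,0,0,-10,2.2,-9.5,5.5],[0,0,0,-13,2.8,-9.5,5.5],[0,0,0,-16,3.5,-9.5,5.5],[0,0,0,-19,4.1,-9.5,5.5],[0,0,0,-21,4.6,-9.5,5.5]]
  ]
}}

```text
clock: 22.9
tool_pos: [0.5643, 0.0496, 0.1247]
tcp_rot: [-179.8, 0.2, 64.8]
wrist_force: [0.3, -0.1, -2.8]
grip_width: 0.0604
```

>>> {"fn": "apply_moves", "kwargs": {
  "targets": [
    [[0,0,0,-1.3,0.3,0,5.5],[0,0,0,-1.8,0.4,0,5.5],[0,0,0,-1.8,0.4,0,5.5],[0,0,0,-1.8,0.4,0,5.5],[0,0,0,-1.8,0.4,0,5.5]]
  ]
}}

```text
clock: 23.32
tool_pos: [0.562, 0.0347, 0.1249]
tcp_rot: [-179.8, 0.1, 64.9]
wrist_force: [-0.4, 0.5, -2.8]
grip_width: 0.0604
```

```bash
python3 -c "
from h import *
o=readout.observe();print(o['tool_pos'],o['tcp_rot'],o['grip_width'],o['wrist_force'],o['joint_vel'].round(1));goto(.5616,.0341,.083,64.9)"
```

```text
[0.56197985 0.03470265 0.124871  ] [-1.79823975e+02  1.40024607e-01  6.49231241e+01] 0.060399277583636043 [-0.36001278  0.46728109 -2.7957055 ] [ 0.3  0.1  0.  -0.2 -0.1 -0.1]
turn [-0.18  0.14  0.02] shift cm [-0.06  0.    4.19]
```

>>> {"fn": "apply_moves", "kwargs": {
  "targets": [
    [[0,0,0,-0.06,0,1,5.5],[0,0,0,-0.06,0,2,5.5],[0,0,0,-0.06,0,3,5.5],[0,0,0,-0.06,0,3.7,5.5],[0,0,0,-0.06,0,4.0,5.5],[0,0,0,-0.06,0,4.0,5.5],[0,0,0,-0.06,0,4.0,5.5],[0,0,0,-0.06,0,4.0,5.5],[0,0,0,-0.06,0,4.0,5.5]]
  ]
}}

```text
clock: 24.07
tool_pos: [0.5619, 0.033, 0.0855]
tcp_rot: [-179.9, 0.1, 64.9]
wrist_force: [-0.6, -0.6, -1.5]
grip_width: 0.0604
```

```bash
python3 -c "
from h import *
o=readout.observe();print(o['tool_pos'],o['tcp_rot'],o['grip_width'],o['wrist_force'],o['joint_vel'].round(1));goto(.5616,.0341,.0784,64.9)"
```

```text
[0.56189063 0.03302565 0.08553887] [-1.79899575e+02  1.34638353e-01  6.48548054e+01] 0.06036706770989068 [-0.58310061 -0.59029589 -1.49156578] [-0.1 -0.2  0.   0.  -0.1 -0. ]
turn [-0.1   0.13 -0.05] shift cm [ 0.09 -0.07  0.71]
```

>>> {"fn": "apply_moves", "kwargs": {
  "targets": [
    [[0,0,0,0.09,-0.05,0.2,5.5],[0,0,0,0.09,-0.05,0.35,5.5],[0,0,0,0.09,-0.05,0.5,5.5],[0,0,0,0.09,-0.05,0.6,5.5],[0,0,0,0.09,-0.05,0.65,5.5],[0,0,0,0.09,-0.05,0.65,5.5],[0,0,0,0.09,-0.05,0.65,5.5]]
  ]
}}

```text
clock: 24.65
tool_pos: [0.5613, 0.0341, 0.0783]
tcp_rot: [-179.8, 0.2, 64.9]
wrist_force: [-0.0, -0.7, -3.3]
grip_width: 0.0601
```

```bash
python3 -c "
from h import *
o=readout.observe();print(o['tool_pos'],o['tcp_rot'],o['grip_width'],o['wrist_force'],o['joint_vel'].round(1));goto(.5616,.0341,.0784,64.9)"
```

```text
[0.56127694 0.03410086 0.07830177] [-1.79837198e+02  1.63112173e-01  6.48625141e+01] 0.06009214335177182 [-0.04416652 -0.74491763 -3.30930556] [ 0.1  0.1  0.1 -0.   0.  -0. ]
turn [-0.16  0.16 -0.04] shift cm [ 0.01  0.03 -0.01]
```

>>> {"fn": "apply_moves", "kwargs": {
  "targets": [
    [[0,0,0,0,0,0.05,5.5],[0,0,0,0,0,0.1,5.5],[0,0,0,0,0,0.1,5.5],[0,0,0,0,0,0.1,5.5]]
  ]
}}

```text
clock: 24.98
tool_pos: [0.5613, 0.0341, 0.0783]
tcp_rot: [-179.8, 0.2, 64.9]
wrist_force: [-4.1, -0.1, 5.7]
grip_width: 0.0601
```

Contact made. Release and rise.

>>> {"fn": "apply_moves", "kwargs": {
  "targets": [
    [[0,0,0,0,0,0.05,7],[0,0,0,0,0,0.05,9.5],[0,0,0,0,0,0,9.5],[0,0,0,0,0,0,9.5],[0,0,0,0,0,0,9.5],[0,0,0,0,0,-1,9.5],[0,0,0,0,0,-3,9.5],[0,0,0,0,0,-6,9.5],[0,0,0,0,0,-9,9.5],[0,0,0,0,0,-12.5,9.5],[0,0,0,0,0,-16,9.5],[0,0,0,0,0,-19,9.5]]
  ]
}}

```text
clock: 25.98
tool_pos: [0.5622, 0.0344, 0.2709]
tcp_rot: [-180.0, 0.1, 64.9]
wrist_force: [0.3, 0.3, -0.0]
grip_width: 0.095
```

>>> {"fn": "apply_moves", "kwargs": {
  "targets": [
    [[0,0,0,0,0,0,9.5],[0,0,0,0,0,0,9.5],[0,0,0,0,0,0,9.5]]
  ]
}}

```text
clock: 26.23
tool_pos: [0.5617, 0.0344, 0.2671]
tcp_rot: [-179.8, 0.2, 64.9]
wrist_force: [-0.2, -0.4, -0.6]
grip_width: 0.0953
```

```bash
python3 look.py w12; python3 -c "
from h import *
w=cv2.imread('pics/w12.png')[60:280,200:440]; s=cams.read_camera('scene')[150:300,230:430,::-1]
a=cv2.resize(w,None,fx=1.7,fy=1.7,interpolation=cv2.INTER_CUBIC); b=cv2.resize(s,None,fx=1.95,fy=1.95,interpolation=cv2.INTER_CUBIC)
m=np.zeros((max(a.shape[0],b.shape[0]),a.shape[1]+b.shape[1],3),np.uint8); m[:a.shape[0],:a.shape[1]]=a; m[:b.shape[0],a.shape[1]:]=b; cv2.imwrite('pics/fin.png',m);print(a.shape,b.shape)"
```

```text
[0.5617 0.0344 0.2671] [-1.7982e+02  1.7000e-01  6.4860e+01] [-0.1  1.2  2.  -0.1  0.  -0. ]
(374, 408, 3) (292, 390, 3)
```

View pics/fin.png

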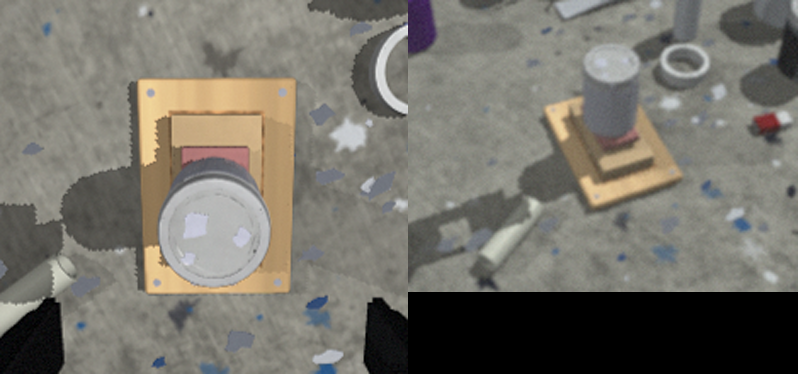

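The jar stands upright on the stack (lid centre at (215,232) in the left crop), and the bystanders look unmoved.

```bash
python3 -c "
from h import *
print('jar lid',wr('w12',[(200+215/1.7,60+232.5/1.7)],.139,1))
a=cv2.imread('pics/top0.png').astype(int); b=cams.read_camera('top')[:,:,::-1].astype(int)
for n,(x0,y0,x1,y1) in dict(tape=(303,128,332,158),eraser=(364,136,382,154),pipe=(316,262,342,304)).items(): print(n,np.abs(a-b)[y0:y1,x0:x1].mean().round(1),b[y0:y1,x0:x1].mean().round())
"
```

```text
jar lid [[0.56220091 0.03405971 0.139     ]]
tape 65.2 86.0
eraser 56.8 87.0
pipe 38.9 142.0
```

```bash
python3 -c "
from h import *
a=cv2.imread('pics/scene0.png'); b=np.ascontiguousarray(cams.read_camera('scene')[:,:,::-1])
for n,(x0,y0,x1,y1) in dict(tape=(355,168,388,198),eraser=(402,203,430,222),pipe=(260,248,302,294)).items():
    r=cv2.matchTemplate(b[y0-10:y1+10,x0-10:x1+10],a[y0:y1,x0:x1],cv2.TM_CCOEFF_NORMED); print(n,cv2.minMaxLoc(r)[1],np.array(cv2.minMaxLoc(r)[3])-10)
print(ctrl.hand_in())"
```

```text
tape 0.9713587164878845 [0 0]
eraser 0.9864491820335388 [0 0]
pipe 0.6091111302375793 [0 1]
the job is handed in; nothing more can be done
None
```

The pressing stack is built on the cork patch, in order: wood block, note pad, pink foam pad, then the lone pale jar upright on top. I handed the job in at about 26 s with the gripper open and well clear above the jar.

- **Centring:** in the last wrist views the block was within about 0.5 mm of the board centre. The note pad was about 1.2 mm off the block, the foam about 1 mm off the block, and the jar lid about 0.7 mm off the foam.
- **Alignment:** the block and both pads lay within about 0.5° of the board's long side. One earlier edge reading, before the pad was set down, hinted at about 2° between pad and block; the later corner measurement did not show this.
- **Bystanders:** the tape roll and eraser matched the start picture with no shift (correlation 0.97 and 0.99). The pipe matched only weakly (0.61, shift of 1 pixel), probably because of changed shadows. The arm never went near it, and it looked unmoved in the pictures.
- **Failed check:** comparing the top camera's before and after pictures gave nothing useful, probably because the arm blocked its view.

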